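# Pack small bronzes and stone jars into a tiered carrier

### The arm

A 6-joint arm with a two-finger parallel gripper is mounted at the origin on the work surface. World frame = base frame: x ahead of the robot, y to its left, z up, the work surface at z = 0. Lengths are in m, angles in rad, forces in N, time in s.
With the tool pointing down it reaches from about 0.375 to 0.925 m from the base axis. Payload 5.7 kg.
Tool frame: the origin (TCP) lies at the very end of the fingers, on their centre line; the grasp point (between the pads) lies 19 mm behind it; x points along the fingers, y is the direction in which the jaws open and shut, and the axes are right-handed (so a half turn about x gives the same grasp; the last joint's range is limited). The gripper opens to 85 mm and grips with 20 to 120 N. Pads are 22 mm wide; open, the fingers measure 114 mm over their backs; the gripper's body (76 mm by 85 mm) begins 54 mm behind the grasp point. The pads swing forward as they close: fully open they stand 13 mm farther back than shut.
Start: joints at [1.015, 0.359, 1.51, -0, 1.272, -0.115], TCP at [0.256, 0.543, 0.231] pointing down, gripper open.
Joint ranges: [-2.97, 2.97], [-1.01, 2.36], [0.21, 2.38], [-0.96, 4.11], [0.2, 2.71], [-2.98, 2.98]. Speed limits (rad/s): [2.39, 2.39, 3.14, 3.14, 3.14, 3.14].

### API

Orientations are given as a unit quaternion [x, y, z, w].
In Python, from cell import movep, move_straight, movej, command_gripper, wait, solve_ik, state, read_camera, Unreachable, finish_job gives the robot as it stands. The module is installed in compiled form; this text tells all that it offers. Calls block until the motion is done:
- movep(position, orientation): joint-space move of the TCP to a pose.
- move_straight(position, rate=0.15, orientation=None): straight line of the TCP; orientation=None keeps the orientation; rate is the mean speed in m/s.
- movej(angles): joint-space move.
- command_gripper(opening, effort=None): opening from 0.0 (shut) to 1.0 (fully open); effort is the grip in N (None keeps the last); returns when the fingers have stopped.
- wait(seconds).
- solve_ik(position, orientation): joint angles nearest the present ones, or None.
- state(): the state.
- read_camera(name): name is "scene" or "side" or "wrist"; returns a dict with "color" (480x640x3 uint8, red, green, blue), "depth" (480x640 float32, m along the optical axis (not along the pixel's ray), 0 where there is no reading), "vertical_fov" (degrees; the focal length in pixels is half the picture's height over the tangent of half this angle, whatever the lens; pixels are square), "cx", "cy" (the principal point, pixels), "world_from_camera" (4x4, takes a point from camera to world coordinates); the wrist camera has in their place "T_tool_cam" (4x4, takes a point from camera to tool coordinates, whose origin is the TCP and whose axes are the tool frame's). Camera axes: x right, y up, looking along -z (the intrinsics and any distortion apply to the point x, -y, -z); pixel columns grow to the right and rows downward; lengths in m; the calibration is good to about 2 mm. A picture is of the moment at which its call begins: read the wrist's pose just before it.
A pose or a line that the arm cannot do raises Unreachable and nothing moves.
- finish_job(): hands the job in, once; it reports no verdict.
The state is a dict: "time_s": time; "joint_pos": joint angles; "joint_vel": joint speeds; "joint_torque": joint torques, N m; "ee_pos": TCP position; "tool_rot": TCP orientation; "wrist_force": force on the tool from outside, world axes, zero at the start; "wrist_torque": the same for the moment, N m; "opening": opening from 0.0 (shut) to 1.0 (fully open).
Only numpy, scipy, OpenCV 4.12 (cv2) and the standard library are available. Lean on these libraries where they do the work, as an engineer would, in place of code of your own. Each camera call takes 0.05 s, during which the arm holds its last target. There are 200 camera calls.

### The job

Pack the tiered carrier for the move to the gallery: stand every small bronze upright in a ring of its base, lower the wide tray over the base's four posts until it sits fully home on all four, stand every stone jar upright in a ring of that tray, and close the carrier with the narrow top board, fully home on the tray's four posts. Set the tray and the top board down, do not drop them, and leave the roll of tape where it is.

Things in the scene. Friction and masses are not known exactly. Their poses are not given: they have to be found in the camera images.
- carrier: Fixed base of a tiered carrier: plywood board 220 (x) x 150 (y) x 14 mm, three cork rings in a row along x, a post at each corner. Origin: centre of the underside, z up. Post: 20 mm dowel with a flat shoulder 112 mm above the origin (98 above the board), on it a steel pin, 11 mm in diameter for 8 mm, then tapering to 4 mm; pin tip 20 mm above the shoulder
- carrier_ring0 (a point): Centre of cork ring 0 of the base, on the board's top face inside the ring. Ring: bore 54 mm, outside 63 mm, 10 mm high, open down to the board; rings at x = -66, 0, +66 mm
- carrier_ring1 (a point): Centre of cork ring 1 of the base, on the board's top face inside the ring. Ring: bore 54 mm, outside 63 mm, 10 mm high, open down to the board; rings at x = -66, 0, +66 mm
- carrier_ring2 (a point): Centre of cork ring 2 of the base, on the board's top face inside the ring. Ring: bore 54 mm, outside 63 mm, 10 mm high, open down to the board; rings at x = -66, 0, +66 mm
- carrier_post0 (a point): Post 0 of the base: centre of its shoulder, at the foot of its pin. Posts 0 to 3 are at (x, y) = (94, 58), (-94, 58), (-94, -58), (94, -58) mm in the base's frame
- carrier_post2 (a point): Post 2 of the base: centre of its shoulder, at the foot of its pin. Posts 0 to 3 are at (x, y) = (94, 58), (-94, 58), (-94, -58), (94, -58) mm in the base's frame
- tray: Wide tray, loose, 0.45 kg: plywood 220 (x) x 150 (y) x 10 mm, a 16 mm hole at each corner, two cork rings, a handle at the middle, four own 20 mm posts at x = +-94, y = +-34 mm (shoulder 84 mm, tip of the pin 104 mm above the underside; pin as on the base). Origin: centre of the underside, z up; same after a half turn. Home: underside on the shoulders of the base's posts, pins through its holes
- tray_handle (a point): Centre of the tray's lifting bar: 50 mm (tray x) x 14 mm (tray y) x 18 mm high, centre 55 mm above the tray's underside, carried on two 10 mm pillars; clear space under it and on both sides. Grip it across its 14 mm; the tray balances there
- tray_ring0 (a point): Centre of cork ring 0 of the tray, on the board's top face (10 mm above the underside), at x = +62 mm; same ring as on the base (bore 54, 10 mm high)
- tray_ring1 (a point): Centre of cork ring 1 of the tray, on the board's top face (10 mm above the underside), at x = -62 mm; same ring as on the base (bore 54, 10 mm high)
- tray_hole0 (a point): Corner hole 0 of the tray, at the underside. Holes 0 to 3 are at (x, y) = (94, 58), (-94, 58), (-94, -58), (94, -58) mm
- tray_hole2 (a point): Corner hole 2 of the tray, at the underside. Holes 0 to 3 are at (x, y) = (94, 58), (-94, 58), (-94, -58), (94, -58) mm
- cover: Narrow top board, loose, 0.3 kg: plywood 220 (x) x 104 (y) x 10 mm, a 16 mm hole at each corner, a handle at the middle, no rings. Origin: centre of the underside, z up; same after a half turn. Home: underside on the shoulders of the tray's four posts, their pins through its holes
- cover_handle (a point): Centre of the top board's lifting bar: same bar as on the tray, 55 mm above the board's underside
- cover_hole0 (a point): Corner hole 0 of the top board, at the underside. Holes 0 to 3 are at (x, y) = (94, 34), (-94, 34), (-94, -34), (94, -34) mm
- cover_hole2 (a point): Corner hole 2 of the top board, at the underside. Holes 0 to 3 are at (x, y) = (94, 34), (-94, 34), (-94, -34), (94, -34) mm
- bronze0: Small bronze of a draped standing figure with one arm raised, dark brown, 0.32 kg, standing loose; absent in some runs. Round black plinth 48 mm in diameter, 12 mm high; round body 26 mm in diameter from 26 to 66 mm up, then the head and hand; 88 mm tall. Origin at the centre of its underside, z up. Good to grip around the body 52 mm above the underside
- bronze1: Small bronze of a draped standing figure with one arm raised, dark brown, 0.32 kg, standing loose; absent in some runs. Round black plinth 48 mm in diameter, 12 mm high; round body 26 mm in diameter from 26 to 66 mm up, then the head and hand; 88 mm tall. Origin at the centre of its underside, z up. Good to grip around the body 52 mm above the underside
- bronze2: Small bronze of a draped standing figure with one arm raised, dark brown, 0.32 kg, standing loose; absent in some runs. Round black plinth 48 mm in diameter, 12 mm high; round body 26 mm in diameter from 26 to 66 mm up, then the head and hand; 88 mm tall. Origin at the centre of its underside, z up. Good to grip around the body 52 mm above the underside
- jar0: Squat pale stone jar, 0.22 kg, standing loose; absent in some runs. Foot 48 mm in diameter, 6 mm high; straight body 44 mm in diameter from 10 to 46 mm up, then a short neck and rim 34 mm wide; 64 mm tall. Origin at the centre of its underside, z up. Good to grip around the body 38 mm above the underside
- jar1: Squat pale stone jar, 0.22 kg, standing loose; absent in some runs. Foot 48 mm in diameter, 6 mm high; straight body 44 mm in diameter from 10 to 46 mm up, then a short neck and rim 34 mm wide; 64 mm tall. Origin at the centre of its underside, z up. Good to grip around the body 38 mm above the underside
- tape_roll: Roll of packing tape standing on its flat side (not part of the job), 96 mm outside diameter, 48 mm high. Origin at the centre of its underside
Mind the look-alikes: they are no part of the job. What is shaped like the jar1 but blue or red is not meant.

How it is judged:
On the way, in this order (a step that is already met when the one before it is completed fails the run):
1. every bronze stands in a ring of the base ((horizontal distance between bronze0 and carrier_ring0 below 0.006 m or horizontal distance between bronze0 and carrier_ring1 below 0.006 m or horizontal distance between bronze0 and carrier_ring2 below 0.006 m) and z of bronze0 in the frame of carrier between 0.01 and 0.018 m and angle between each of bronze0, bronze1, bronze2's own z axis and vertical below 0.06 rad and linear speed of each of bronze0, bronze1, bronze2 below 0.03 m/s and (horizontal distance between bronze1 and carrier_ring0 below 0.006 m or horizontal distance between bronze1 and carrier_ring1 below 0.006 m or horizontal distance between bronze1 and carrier_ring2 below 0.006 m) and z of bronze1 in the frame of carrier between 0.01 and 0.018 m and (horizontal distance between bronze2 and carrier_ring0 below 0.006 m or horizontal distance between bronze2 and carrier_ring1 below 0.006 m or horizontal distance between bronze2 and carrier_ring2 below 0.006 m) and z of bronze2 in the frame of carrier between 0.01 and 0.018 m), for 0.2 s.
2. the tray is home on the base's four posts (horizontal distance between tray and carrier below 0.006 m and z of tray in the frame of carrier between 0.108 and 0.116 m and angle between tray's own z axis and vertical below 0.03 rad and angle between the x axis of tray and the x axis of carrier, either way round below 0.05 rad and linear speed of tray below 0.03 m/s), for 0.2 s.
3. the top board is home on the tray's four posts (horizontal distance between cover and tray below 0.006 m and z of cover in the frame of tray between 0.08 and 0.088 m and angle between cover's own z axis and vertical below 0.03 rad and angle between the x axis of cover and the x axis of tray, either way round below 0.05 rad and linear speed of cover below 0.03 m/s), for 0.2 s.
At the end, for the whole second after the job is handed in: Bronzes upright (0.06 rad) in rings of the base, jars in rings of the tray, within 6 mm of the centre and down on the board (4 mm); tray on the shoulders of the base's posts, top board on those of the tray (4 mm in height, 6 mm off centre, level to 0.03 rad, aligned to 0.05 rad); all at rest (all of step 1 and all of step 2 and all of step 3 and (horizontal distance between jar0 and tray_ring0 below 0.006 m or horizontal distance between jar0 and tray_ring1 below 0.006 m) and z of jar0 in the frame of tray between 0.006 and 0.014 m and angle between each of jar0, jar1's own z axis and vertical below 0.06 rad and linear speed of each of jar0, jar1 below 0.03 m/s and (horizontal distance between jar1 and tray_ring0 below 0.006 m or horizontal distance between jar1 and tray_ring1 below 0.006 m) and z of jar1 in the frame of tray between 0.006 and 0.014 m); the robot touches nothing.
It fails at once if the tray is dropped (falls out of the fingers faster than 0.75 m/s) (linear speed of tray above 0.75 m/s and contact force between the fingers and tray below 0.1 N).
It fails at once if the top board is dropped (falls out of the fingers faster than 0.75 m/s) (linear speed of cover above 0.75 m/s and contact force between the fingers and cover below 0.1 N).
It fails at once if the tape roll is pushed more than 30 mm (distance of tape_roll from where it was at the start of the episode above 0.03 m).
Of bronze0, bronze1, bronze2 only 2 to 3 are there at a start; the rules pass over those that are not, and their reading is None.
Of jar0, jar1 only 1 to 2 are there at a start; the rules pass over those that are not, and their reading is None.
At some moment in a run one of bronze0, bronze1, bronze2, jar0, jar1 may be knocked a few centimetres aside while the robot is not near it.
It also fails if it takes over 210 s, if anything falls off the work surface, if the arm or the gripper's body presses on something with over 40 N, if the wrist force passes 120 N, or if a joint passes its speed limit or range.

## Working session

There is one attempt and no reset: what is moved stays moved. The work goes in short steps, each a Python script; the robot and the scene stay as the last script left them, time stands still between calls to the robot, and variables do not carry over. Pictures are saved under pics/ and viewed, about 12 in all and at most 16, crops included, and the job is handed in when it is done.

```bash
ls; mkdir -p pics
python3 - <<'E'
from cell import *
import cv2,numpy as np
s=state();print(s)
for n in ["scene","side","wrist"]:
    r=read_camera(n);cv2.imwrite(f"pics/{n}0.png",r["color"][...,::-1]);np.savez(f"pics/{n}0.npz",**r)
    print(n,{k:(np.round(v,4) if not np.isscalar(v) else v) for k,v in r.items() if k not in("color","depth")}, (r["depth"]>0).mean())
E
```

```text
pics
{'time_s': 0.0, 'joint_pos': array([ 1.01489365e+00,  3.59545109e-01,  1.51150170e+00,  1.03316584e-05,
        1.27249483e+00, -1.15127265e-01]), 'joint_vel': array([-1.14373365e-03, -1.61053473e-03,  1.84069718e-04,  6.20975656e-06,
        1.95230307e-03,  1.71879674e-04]), 'joint_torque': array([ 3.49425036e-04, -5.27631462e+01, -2.78619146e+01, -4.53304838e-04,
        1.36569116e-02, -1.39809393e-05]), 'ee_pos': array([0.25562051, 0.54202846, 0.23040336]), 'tool_rot': array([ 0.15393066,  0.69023344, -0.15522965,  0.68977309]), 'wrist_force': array([0.13287852, 0.3162854 , 0.7889068 ]), 'wrist_torque': array([0.01194552, 0.03757641, 0.02029398]), 'opening': 1.0014148183117089}
scene {'vertical_fov': 44.55747216857245, 'cx': 323.80491128548744, 'cy': 245.23165054786625, 'world_from_camera': array([[-0.7201, -0.4149,  0.5561,  1.3457],
       [ 0.6938, -0.4406,  0.5697,  0.8824],
       [ 0.0086,  0.7961,  0.6051,  1.0107],
       [ 0.    ,  0.    ,  0.    ,  1.    ]])} 0.994755859375
side {'vertical_fov': 49.05689009167826, 'cx': 320.3316420882186, 'cy': 238.28933106782804, 'world_from_camera': array([[ 0.8453,  0.3617, -0.3933, -0.0421],
       [-0.5339,  0.6002, -0.5956, -0.7928],
       [ 0.0206,  0.7134,  0.7004,  1.0754],
       [ 0.    ,  0.    ,  0.    ,  1.    ]])} 0.9952083333333334
wrist {'vertical_fov': 64.51841577650414, 'cx': 317.1621220261234, 'cy': 244.88583429355327, 'T_tool_cam': array([[ 3.000e-04,  3.194e-01, -9.476e-01, -1.424e-01],
       [ 1.000e+00, -9.000e-04,  0.000e+00,  7.000e-04],
       [-8.000e-04, -9.476e-01, -3.194e-01, -8.320e-02],
       [ 0.000e+00,  0.000e+00,  0.000e+00,  1.000e+00]])} 0.9957975260416667
```

View pics/scene0.png

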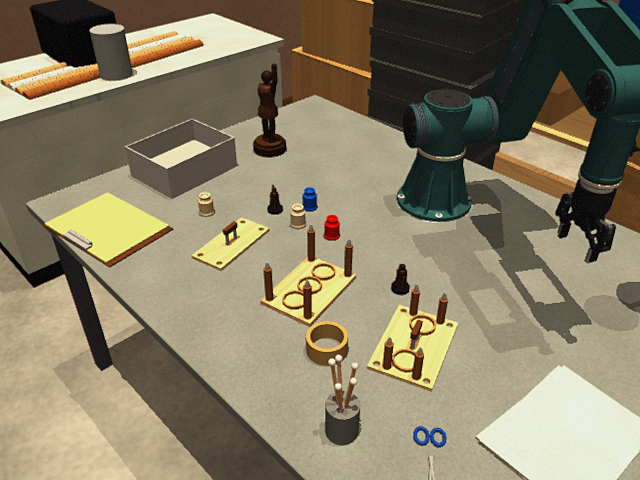

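View pics/side0.png

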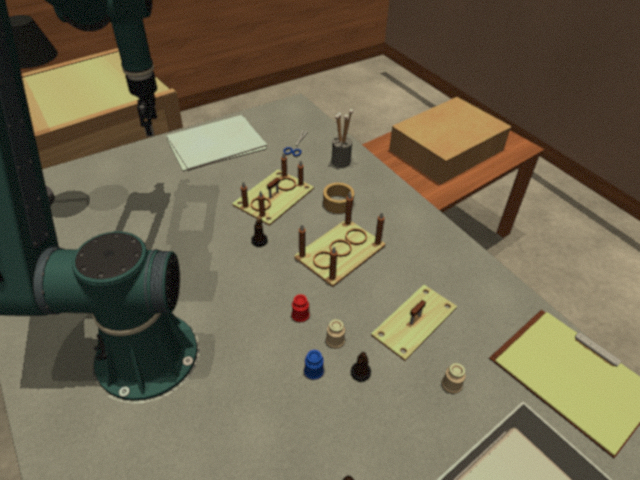

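```bash
cat > h.py <<'E'
import numpy as np,cv2
from scipy.spatial.transform import Rotation as R
from scipy.optimize import least_squares
def cloud(r,T):
    d=r["depth"];h,w=d.shape;f=h/2/np.tan(np.radians(float(r["vertical_fov"]))/2)
    u,v=np.meshgrid(np.arange(w),np.arange(h))
    p=np.stack([(u-r["cx"])/f*d,-(v-r["cy"])/f*d,-d],-1)
    return p@T[:3,:3].T+T[:3,3]
def circ(p,r0,c0):
    return least_squares(lambda c:np.hypot(*(p-c).T)-r0,c0,loss="soft_l1",f_scale=.002).x
def masks(col):
    hsv=cv2.cvtColor(np.ascontiguousarray(col),cv2.COLOR_RGB2HSV);return hsv[...,0],hsv[...,1],hsv[...,2]
def comps(m,a=25):
    n,l,s,c=cv2.connectedComponentsWithStats(m.astype(np.uint8));return [(l==i,s[i],c[i]) for i in range(1,n) if s[i,4]>=a]
E
python3 - <<'E'
from h import *
np.set_printoptions(precision=4,suppress=True)
for n in("scene","side"):
    r=dict(np.load(f"pics/{n}0.npz"));P=cloud(r,r["world_from_camera"]);H,S,V=masks(r["color"])
    on=(P[...,0]>0.25)&(P[...,0]<1)&(abs(P[...,1])<.7)
    t=P[on&(abs(P[...,2])<.02)];print(n,"table z",np.median(t[:,2]))
    for nm,m in(("above",on&(P[...,2]>.006)&(P[...,2]<.25)),):
        for k,s,c in comps(m,60):
            q=P[k];print(nm,s[4],c.round(0),"xyz med",np.median(q,0),"min",q.min(0),"max",q.max(0),"rgb",np.median(r["color"][k],0))
E
```

```text
scene table z -3.539127615259652e-05
above 2773 [192. 167.] xyz med [ 0.5007 -0.595   0.0626] min [ 0.3138 -0.6999  0.006 ] max [ 0.6145 -0.5687  0.1125] rgb [85. 77. 66.]
above 256 [274. 202.] xyz med [ 0.4099 -0.2959  0.031 ] min [ 0.3809 -0.3272  0.006 ] max [ 0.4279 -0.2722  0.0883] rgb [25. 15.  9.]
above 591 [303. 207.] xyz med [ 0.3885 -0.2116  0.0407] min [ 0.2667 -0.2627  0.0061] max [ 0.4294 -0.1695  0.0688] rgb [90. 82. 84.]
above 294 [205. 204.] xyz med [ 0.5704 -0.425   0.0405] min [ 0.5401 -0.4592  0.0062] max [ 0.5894 -0.4101  0.0669] rgb [124.  100.5  67.5]
above 3451 [107. 228.] xyz med [ 0.8324 -0.552   0.0089] min [ 0.6905 -0.7     0.006 ] max [ 0.9546 -0.4123  0.0251] rgb [235. 233. 125.]
above 315 [331. 227.] xyz med [ 0.3794 -0.0778  0.0429] min [ 0.3448 -0.1075  0.0062] max [ 0.3963 -0.0594  0.0664] rgb [121.   6.   3.]
above 1539 [230. 242.] xyz med [ 0.6183 -0.2491  0.0093] min [ 0.4841 -0.3308  0.006 ] max [ 0.7235 -0.1763  0.0674] rgb [235. 229. 134.]
above 7407 [320. 328.] xyz med [0.6656 0.1202 0.0269] min [ 0.4556 -0.0483  0.006 ] max [0.8558 0.4348 0.21
[... 1610 characters left out ...]
87. 189. 114.]
above 450 [335. 334.] xyz med [ 0.3949 -0.2088  0.049 ] min [ 0.3777 -0.2223  0.006 ] max [ 0.4468 -0.1661  0.0689] rgb [125.  109.5  81. ]
above 486 [314. 365.] xyz med [ 0.3074 -0.2532  0.049 ] min [ 0.29   -0.2679  0.0062] max [ 0.3345 -0.2246  0.07  ] rgb [27.  54.5 95.5]
above 421 [361. 368.] xyz med [ 0.3958 -0.3122  0.0286] min [ 0.3787 -0.3291  0.0062] max [ 0.426  -0.2807  0.0889] rgb [28. 21. 17.]
above 533 [454. 378.] xyz med [ 0.5522 -0.4433  0.0486] min [ 0.538  -0.4617  0.0062] max [ 0.5989 -0.3982  0.0703] rgb [128. 113.  84.]
above 5834 [515. 451.] xyz med [ 0.5546 -0.6267  0.0423] min [ 0.3518 -0.6999  0.0061] max [ 0.6714 -0.5529  0.1166] rgb [168. 160. 134.]
```

```bash
cat >> h.py <<'E'
def q(a): # tool down, jaws along (cos a,sin a)
    c,s=np.cos(a),np.sin(a);return R.from_matrix(np.array([[0,c,s],[0,s,-c],[-1,0,0]])).as_quat()
def look(name):
    from cell import state,read_camera
    s=state();r=read_camera("wrist");M=np.eye(4);M[:3,:3]=R.from_quat(s["tool_rot"]).as_matrix();M[:3,3]=s["ee_pos"]
    r["T"]=M@r["T_tool_cam"];cv2.imwrite(f"pics/{name}.png",r["color"][...,::-1]);np.savez(f"pics/{name}.npz",**r);return r
E
python3 - <<'E'
from cell import *; from h import *
s=state();M=R.from_quat(s["tool_rot"]).as_matrix();print("start M",M.round(2))
for i,(x,y,z) in enumerate([(.52,.35,.32),(.56,.08,.32),(.56,-.25,.32),(.42,-.25,.25),(.52,-.42,.25),(.40,.2,.25)]):
    try:
        movep([x,y,z],q(np.pi/2)); wait(.2); look(f"w{i}"); s=state();print(i,s["time_s"],s["joint_pos"].round(2),s["ee_pos"].round(4))
    except Unreachable as e: print(i,"unreach",e)
E
python3 - <<'E'
import cv2,numpy as np,os
a=[cv2.resize(cv2.imread(f"pics/w{i}.png"),(400,300)) if os.path.exists(f"pics/w{i}.png") else np.zeros((300,400,3),np.uint8) for i in range(4)]
cv2.imwrite("pics/m1.png",np.vstack([np.hstack(a[:2]),np.hstack(a[2:])]))
E
```

```text
start M [[-0.    0.43  0.9 ]
 [-0.    0.9  -0.43]
 [-1.   -0.   -0.  ]]
0 1.675 [ 0.48  0.34  1.33  0.    1.48 -1.09] [0.5192 0.3507 0.3197]
1 2.9833 [ 0.02  0.24  1.46  0.    1.44 -1.55] [0.56   0.0812 0.3199]
2 4.4833 [-0.53  0.31  1.36  0.    1.47 -2.1 ] [ 0.5603 -0.2489  0.3201]
3 5.4083 [-0.68  0.18  1.71  0.    1.25 -2.25] [ 0.4215 -0.2505  0.2506]
4 6.4667 [-0.78  0.44  1.33  0.    1.37 -2.35] [ 0.5197 -0.4188  0.2506]
5 8.975 [ 0.31  0.12  1.8  -0.    1.23 -1.26] [0.4003 0.1997 0.25  ]
```

View pics/m1.png

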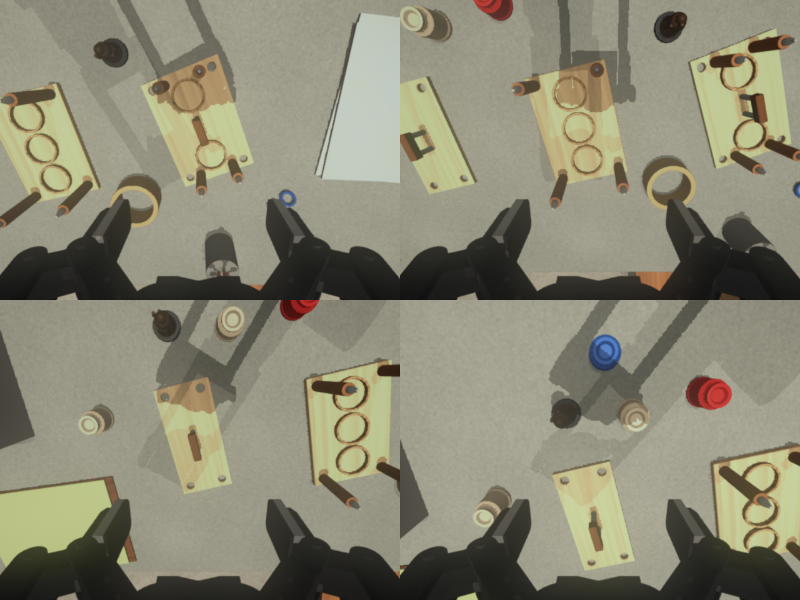

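```bash
cat >> h.py <<'E'
def rigid(mod,meas):
    a=mod-mod.mean(0);b=meas-meas.mean(0);th=np.arctan2((a[:,0]*b[:,1]-a[:,1]*b[:,0]).sum(),(a*b).sum())
    c,s=np.cos(th),np.sin(th);Q=np.array([[c,-s],[s,c]]);t=meas.mean(0)-Q@mod.mean(0)
    return t,th,np.linalg.norm(meas-(mod@Q.T+t),axis=1).max()
def board(P,c,hw,z0,tol=.004):
    m=(np.hypot(P[...,0]-c[0],P[...,1]-c[1])<hw)&(abs(P[...,2]-z0)<tol)
    k=max(comps(m,100),key=lambda k:k[1][4])[0]
    (x,y),(w,h),an=cv2.minAreaRect(P[k][:,:2].astype(np.float32)); an=np.radians(an)
    if h>w: an+=np.pi/2;w,h=h,w
    return np.array([x,y]),(an+np.pi/2)%np.pi-np.pi/2,(w,h)
def posts(P,c,th,mod,z1,z2,rad=.010,it=3):
    m=P[(P[...,2]>z1)&(P[...,2]<z2)]; t=np.array(c)
    for _ in range(it):
        Q=np.array([[np.cos(th),-np.sin(th)],[np.sin(th),np.cos(th)]]);out=[];mm=[]
        for p in mod:
            g=t+Q@p;s=m[np.hypot(*(m[:,:2]-g).T)<.02][:,:2]
            if len(s)>40: out.append(circ(s,rad,g));mm.append(p)
        if len(out)<2: return None
        t,th,e=rigid(np.array(mm),np.array(out))
    return t,th,e,len(out)
CP=np.array([[94,58],[-94,58],[-94,-58],[94,-58]])/1e3
TP=np.array([[94,34],[-94,34],[-94,-34],[94,-34]])/1e3
def objs(P,c,z1,z2,rad,w=.045):
    m=P[(P[...,2]>z1)&(P[...,2]<z2)];s=m[np.hypot(*(m[:,:2]-c).T)<w][:,:2]
    return (circ(s,rad,np.array(c)),len(s)) if len(s)>20 else None
E
cat > meas.py <<'E'
from h import *
np.set_printoptions(precision=4,suppress=True)
for n in ["scene0","side0"]+[f"w{i}" for i in range(6)]:
    r=dict(np.load(f"pics/{n}.npz"));P=cloud(r,r["T"] if "T" in r else r["world_from_camera"])
    t=P[(abs(P[...,2])<.006)&(P[...,0]>.3)&(P[...,0]<.9)&(abs(P[...,1])<.5)];print(n,"table",np.median(t[:,2]),t[:,2].std())
    for nm,c,z0,mod,z in (("carrier",(.6,.05),.014,CP,(.03,.108)),("tray",(.54,.36),.010,TP,(.02,.08)),("cover",(.6,-.25),.010,None,None)):
        try:
            b=board(P,c,.16,z0);print(" ",nm,*b)
            if mod is not None: print("     posts",posts(P,b[0],b[1],mod,*z))
        except Exception as e: print("  ",nm,"-",e)
    for nm,c,z1,z2,rad in (("brA",(.403,-.303),.028,.064,.013),("brB",(.404,.202),.028,.064,.013),("jarA",(.403,-.19),.012,.044,.022),("jarB",(.562,-.434),.012,.044,.022)):
        print("  ",nm,objs(P,c,z1,z2,rad))
E
python3 meas.py
```

```text
scene0 table -0.000757634556446618 0.002258831566150465
  carrier [0.5793 0.0439] 0.22543710226266866 (0.22509896755218506, 0.1537429243326187)
     posts (array([0.5782, 0.0429]), np.float64(0.2285948517069969), np.float64(0.00024485903532116347), 4)
  tray [0.5347 0.3535] 0.37051668087307266 (0.22723166644573212, 0.15097635984420776)
     posts (array([0.534 , 0.3532]), np.float64(0.3696524141538333), np.float64(0.0005633157250461066), 4)
  cover [ 0.6044 -0.2542] 0.25783437369969864 (0.22544074058532715, 0.1094847023487091)
   brA (array([ 0.4033, -0.3031]), 97)
   brB (array([0.404 , 0.2004]), 132)
   jarA (array([ 0.4024, -0.1992]), 140)
   jarB (array([ 0.5625, -0.4376]), 141)
side0 table 0.0012699086711149832 0.0021656549077079448
  carrier [0.5773 0.0431] 0.23875220863327873 (0.22490444779396057, 0.15510237216949463)
     posts (array([0.5785, 0.0436]), np.float64(0.22795457426653928), np.float64(0.00033237935069080755), 4)
  tray [0.5355 0.3574] 0.3700766267924507 (0.23711758852005005, 0.16524732112884521)
     posts (array([0.534 , 0.3533]), np.float64(0.3691283022828561), 
[... 2788 characters left out ...]
  brB None
   jarA (array([ 0.4006, -0.1959]), 1021)
   jarB (array([ 0.562 , -0.4356]), 349)
w5 table -0.0003980777182599482 0.0008806144357071758
  carrier [0.577  0.0457] 0.23053718890822505 (0.22031566500663757, 0.15076957643032074)
     posts (array([0.5776, 0.0454]), np.float64(0.23090317506906102), np.float64(7.6781009623076e-05), 3)
  tray [0.5331 0.3559] 0.371765770003347 (0.22229623794555664, 0.15038920938968658)
     posts (array([0.5332, 0.3556]), np.float64(0.3707482381815784), np.float64(0.0001615422528950407), 3)
  cover [ 0.6741 -0.1889] -0.26885476731704205 (0.06486506015062332, 0.020544014871120453)
   brA None
   brB (array([0.4024, 0.2027]), 425)
   jarA None
   jarB None
```

Run:
```python
from cell import *; from h import *
np.set_printoptions(precision=4,suppress=True)
for i,(x,y,z,a) in enumerate([(.50,.12,.32,-np.pi/2),(.50,.12,.32,.23)]):
    movep([x,y,z],q(a)); wait(.3); r=look(f"v{i}");P=cloud(r,r["T"])
    b=board(P,(.577,.045),.16,.014);print(i,*b,posts(P,b[0],b[1],CP,.03,.108),objs(P,(.403,.202),.028,.064,.013))
print(state()["time_s"])
```

```text
0 [0.5781 0.0443] 0.22996837098889777 (0.22004374861717224, 0.1503555178642273) (array([0.578 , 0.0445]), np.float64(0.23030941707469946), np.float64(0.00023972734124659835), 4) (array([0.4032, 0.2017]), 369)
1 [0.5779 0.0461] 0.22921892416863576 (0.22017568349838257, 0.14950092136859894) (array([0.5781, 0.0452]), np.float64(0.23035335001267312), np.float64(0.00016372447036372775), 4) (array([0.403 , 0.2026]), 314)
13.7417
```

```bash
cat >> h.py <<'E'
CAR=np.array([.5777,.0449]);CTH=.2307
def cpt(x,y,c=CAR,th=CTH): return c+np.array([np.cos(th)*x-np.sin(th)*y,np.sin(th)*x+np.cos(th)*y])
def pick(p,z,a,eff=50,op=.75,up=.25):
    from cell import movep,move_straight,command_gripper,wait,state
    p=list(p);movep(p+[up],q(a));command_gripper(op);wait(.1);move_straight(p+[z+.04],.2);move_straight(p+[z],.06)
    command_gripper(0,eff);wait(.1);print("gripped",state()["opening"]);move_straight(p+[z+.03],.08);move_straight(p+[up],.25);print("lift",state()["opening"],state()["wrist_force"].round(2))
def place(p,z,a,op=.55,up=.25,pre=.03):
    from cell import movep,move_straight,command_gripper,wait,state
    p=list(p);movep(p+[up],q(a));wait(.2);move_straight(p+[z+pre],.15);wait(.2);f0=state()["wrist_force"];move_straight(p+[z],.04);wait(.1)
    s=state();print("down",s["ee_pos"].round(4),(s["wrist_force"]-f0).round(2));command_gripper(op);wait(.1);move_straight(p+[z+.05],.06);move_straight(p+[up],.25)
E
python3 - <<'E'
from cell import *; from h import *
np.set_printoptions(precision=4,suppress=True)
pick((.4028,.2022),.033,CTH)
place(cpt(.066,0),.014+.033+.001,CTH)
movep([.50,.12,.32],q(.23)); wait(.2); r=look("v2");P=cloud(r,r["T"]);print(cpt(.066,0),objs(P,cpt(.066,0),.014+.028,.014+.064,.013,.03),state()["time_s"])
E
```

```text
gripped 0.289865238756898
lift 0.2884529384838762 [-0.78 -0.08 -4.08]
down [0.6422 0.06   0.048 ] [-0.23 -0.89  0.38]
[0.642 0.06 ] (array([0.6421, 0.0606]), 442) 25.5583
```

View pics/v2.png

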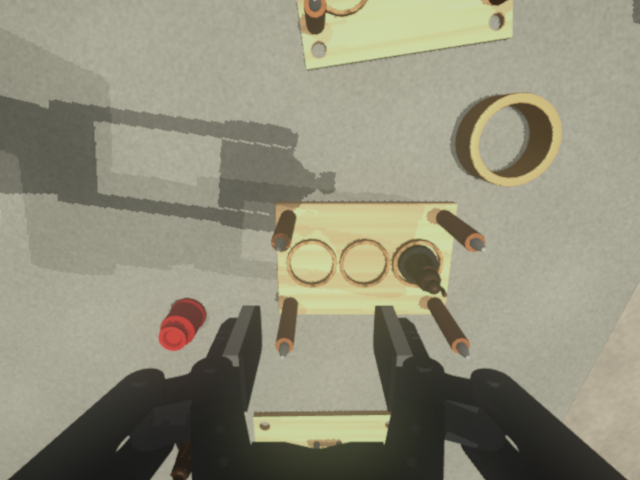

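The bronze stands in the end ring at pixel (418,264). Next the second one, measured again first.

Run:
```python
from cell import *; from h import *
np.set_printoptions(precision=4,suppress=True)
movep([.45,-.22,.30],q(.23)); wait(.2); r=look("v3");P=cloud(r,r["T"])
o=objs(P,(.4019,-.3025),.028,.064,.013);print(o)
p=o[0]-[.0003,.0003]
if np.hypot(*(p-[.4019,-.3025]))<.003:
    pick(p,.033,CTH); place(cpt(-.066,0),.048,CTH)
    movep([.50,.12,.32],q(.23)); wait(.2); r=look("v4");P=cloud(r,r["T"])
    for x in(-.066,.066):print(cpt(x,0),objs(P,cpt(x,0),.014+.028,.014+.064,.013,.03))
    b=board(P,(.5777,.0449),.16,.014);print(posts(P,b[0],b[1],CP,.03,.108))
    b=board(P,(.5336,.3552),.16,.010);print(b,posts(P,b[0],b[1],TP,.02,.08))
print(state()["time_s"])
```

```text
(array([ 0.4023, -0.3018]), 404)
gripped 0.29067358407500576
lift 0.2882281387574827 [-0.44  0.3  -3.14]
down [0.5137 0.0298 0.048 ] [-0.32 -0.15 -0.44]
[0.5134 0.0298] (array([0.5137, 0.0302]), 381)
[0.642 0.06 ] (array([0.6422, 0.0606]), 448)
(array([0.5781, 0.0453]), np.float64(0.23049788208394884), np.float64(0.0001507857662180417), 4)
(array([0.5496, 0.3152]), np.float64(0.36259537452674095), (0.2208394706249237, 0.06508585065603256)) None
38.8167
```

```bash
cat >> h.py <<'E'
def lower(p,z1,z2,step=.002,fmax=12):
    from cell import move_straight,wait,state
    wait(.3);f0=state()["wrist_force"]
    for z in np.append(np.arange(z1,z2,-step),z2):
        move_straight([p[0],p[1],z],.03);s=state();f=s["wrist_force"]-f0
        if np.linalg.norm(f)>3 or z==z2: print("z",round(z,4),s["ee_pos"].round(4),f.round(2),s["wrist_torque"].round(2))
        if np.linalg.norm(f)>fmax: return False
    return True
E
python3 - <<'E'
from cell import *; from h import *
np.set_printoptions(precision=4,suppress=True)
movep([.50,.33,.32],q(np.pi/2)); wait(.2); r=look("v5");P=cloud(r,r["T"])
b=board(P,(.5336,.3552),.16,.010);t,th,e,n=posts(P,b[0],b[1],TP,.02,.08);print(b,t,th,e,n)
t=t+[.0004,-.0004]
pick(t,.036,th+np.pi/2,eff=90,op=.6,up=.26)
A=CTH+np.pi/2
move_straight([*CAR,.26],.2,q(A));wait(.3)
print(state()["ee_pos"],state()["opening"],state()["time_s"])
r=look("v6")
E
```

```text
(array([0.5333, 0.3556]), np.float64(0.3715760530651926), (0.22057701647281647, 0.1504932940006256)) [0.5344 0.3548] 0.38027917558272106 0.0033466520147604983 4
gripped 0.1456039417047151
lift 0.14634168187882393 [-0.37  0.87 -6.39]
[0.5776 0.0454 0.26  ] 0.14773588613122152 46.6333
```

View pics/v6.png

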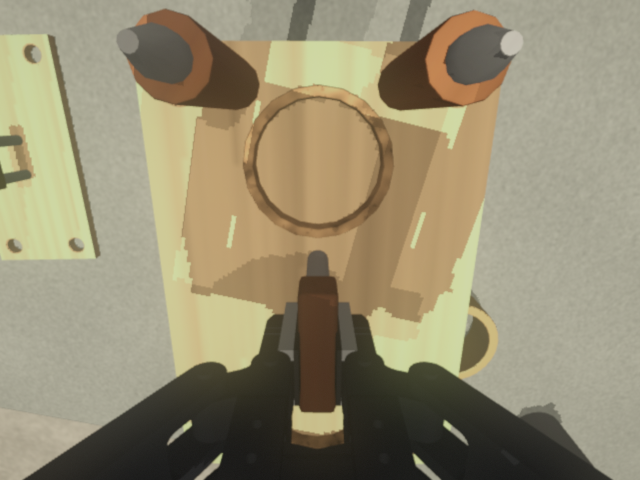

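Run:
```python
from h import *
np.set_printoptions(precision=4,suppress=True)
r=dict(np.load("pics/v6.npz"));P=cloud(r,r["T"])
for z in((.03,.08),(.03,.055),(.055,.08)): print(posts(P,CAR,CTH,TP,.224+z[0],.224+z[1]))
m=(abs(P[...,2]-.234)<.006)&(np.hypot(P[...,0]-CAR[0],P[...,1]-CAR[1])<.13)
A=np.c_[P[m][:,:2],np.ones(m.sum())];print(np.linalg.lstsq(A,P[m][:,2],rcond=None)[0],np.median(P[m][:,2]))
# fingers/handle bar centre
m=(P[...,2]>.26)&(P[...,2]<.2885)&(np.hypot(P[...,0]-CAR[0],P[...,1]-CAR[1])<.035)&(r["color"][...,0]>1.6*r["color"][...,2].astype(float)+5)
print(m.sum(),cv2.minAreaRect(P[m][:,:2].astype(np.float32)))
```

```text
(array([0.576 , 0.0463]), np.float64(0.22836365228310881), np.float64(0.00022543251999816415), 2)
(array([0.576 , 0.0463]), np.float64(0.22831773400959773), np.float64(0.00022660995839421182), 2)
(array([0.5761, 0.0463]), np.float64(0.22838819919727138), np.float64(0.00022473612951629275), 2)
[-0.0005  0.0002  0.2335] 0.2331258118138959
4978 ((0.575133740901947, 0.044745661318302155), (0.03280407935380936, 0.04999827221035957), 80.05785369873047)
```

Run:
```python
from cell import *; from h import *
np.set_printoptions(precision=4,suppress=True)
p=CAR+[.0012,-.0009]
move_straight([*p,.185],.1)
print(lower(p,.172,.1482), state()["time_s"])
```

```text
z 0.1482 [0.5792 0.044  0.1486] [-1.16  0.09  4.77] [-0.02  0.11  0.03]
True 51.4667
```

Run:
```python
from cell import *; from h import *
np.set_printoptions(precision=4,suppress=True)
p=CAR+[.0012,-.0009]
command_gripper(.5);wait(.2);move_straight([*p,.20],.08);move_straight([*p,.40],.25);movep([.53,.0,.42],q(np.pi/2));wait(.2);r=look("v7");P=cloud(r,r["T"])
b=board(P,CAR,.16,.122);print(b,posts(P,b[0],b[1],TP,.112+.02,.112+.08))
m=(abs(P[...,2]-.122)<.008)&(np.hypot(P[...,0]-CAR[0],P[...,1]-CAR[1])<.09)
A=np.c_[P[m][:,:2]-CAR,np.ones(m.sum())];print(np.linalg.lstsq(A,P[m][:,2],rcond=None)[0],np.median(P[m][:,2]))
for nm,c in(("jarA",(.401,-.1963)),("jarB",(.5624,-.4361))):print(nm,objs(P,c,.012,.044,.022))
print(board(P,(.6033,-.254),.15,.01),state()["time_s"])
```

```text
(array([0.5776, 0.0454]), np.float64(0.22823327160444062), (0.22118191421031952, 0.1502009481191635)) (array([0.5776, 0.0455]), np.float64(0.22579870246758904), np.float64(0.0008626317537250598), 4)
[0.0012 0.0002 0.1217] 0.12161462312240007
jarA (array([ 0.4007, -0.1964]), 290)
jarB (array([ 0.5609, -0.4228]), 346)
(array([ 0.6028, -0.2538]), np.float64(0.2481678479567675), (0.2200430929660797, 0.10648064315319061)) 54.45
```

View pics/v7.png

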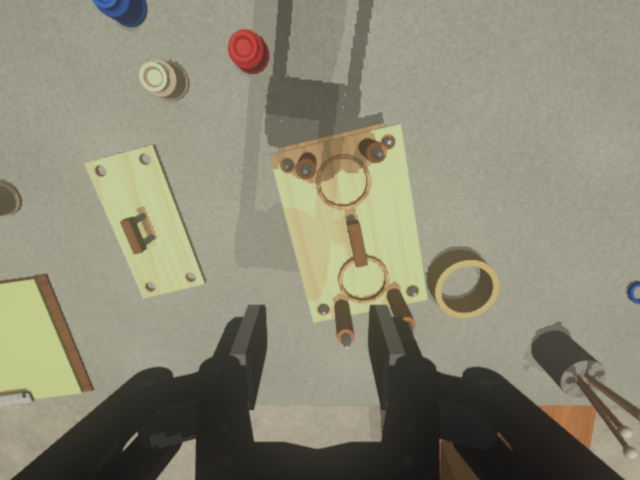

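```bash
cat > jar.py <<'E'
import sys
from cell import *; from h import *
np.set_printoptions(precision=4,suppress=True)
g=np.array([float(sys.argv[1]),float(sys.argv[2])]);x=float(sys.argv[3]);a=float(sys.argv[4]);TR=np.array([.5780,.0451]);TT=.229
movep([g[0]+.02,g[1],.30],q(np.pi/2)); wait(.2); r=look("j"+sys.argv[3]);P=cloud(r,r["T"])
o=objs(P,g,.012,.044,.022,.06);
if o: o=objs(P,o[0],.012,.044,.022,.035)
print(o);p=o[0]+[.0004,-.0004]
pick(p,.021,a,eff=50,op=.75,up=.20)
t=cpt(x,0,TR,TT);move_straight([p[0],p[1],.33],.25);movep([*t,.33],q(a));wait(.2);move_straight([*t,.20],.15)
ok=lower(t,.165,.145,.004,6)
if ok:
    command_gripper(.66);wait(.2);move_straight([*t,.17],.05);move_straight([*t,.40],.25)
    movep([.53,.0,.42],q(np.pi/2));wait(.2);r=look("k"+sys.argv[3]);P=cloud(r,r["T"])
    b=board(P,CAR,.16,.122);print(b[:2],posts(P,b[0],b[1],TP,.132,.192))
    print(t,objs(P,t,.122+.012,.122+.044,.022,.028))
print(state()["time_s"])
E
python3 jar.py .401 -.1963 -.062 1.7998
```

```text
(array([ 0.401, -0.196]), 99)
gripped 0.49732248525880174
lift 0.4978755743400414 [-0.28  0.91 -3.09]
z 0.145 [0.5174 0.031  0.1448] [ 0.29  0.54 -0.61] [ 0.01 -0.03 -0.04]
z 0.145 [0.5177 0.031  0.1451] [ 0.63  0.22 -0.48] [-0.04  0.07 -0.06]
(array([0.5773, 0.0454]), np.float64(0.2267254896637787)) (array([0.5777, 0.0454]), np.float64(0.22712008026894187), np.float64(0.0007111390449510681), 4)
[0.5176 0.031 ] (array([0.5169, 0.0326]), 138)
68.8917
```

```bash
python3 jar.py .5620 -.4330 .062 1.7998
python3 - <<'E'
from cell import *; import cv2
for n in("side","scene"): r=read_camera(n);cv2.imwrite(f"pics/{n}1.png",r["color"][...,::-1])
E
```

```text
(array([ 0.5619, -0.4635]), 125)
gripped 0.49826304161018914
lift 0.49629605898177953 [-0.48  1.36 -3.08]
z 0.145 [0.6381 0.0592 0.1447] [-0.4  -0.73 -0.78] [-0.02 -0.05 -0.03]
z 0.145 [0.6385 0.0592 0.1451] [-0.04 -0.23 -0.36] [-0.02  0.   -0.  ]
(array([0.5775, 0.0454]), np.float64(0.2278120427437742)) (array([0.5776, 0.0454]), np.float64(0.22695108969705707), np.float64(0.0005138300603437925), 4)
[0.6384 0.0592] (array([0.6375, 0.0607]), 368)
85.1083
```

View pics/k.062.png

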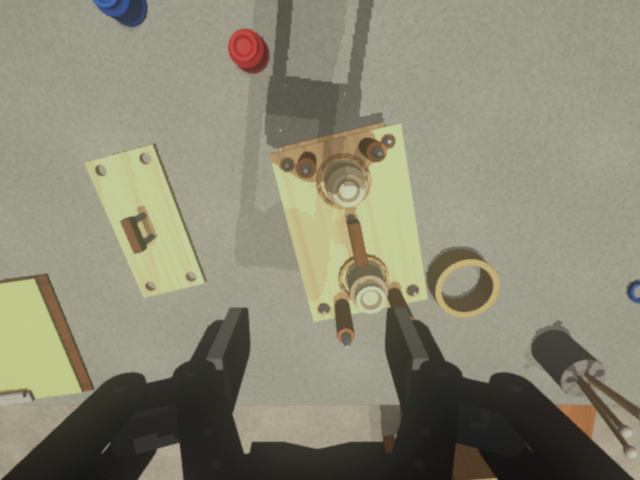

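View pics/scene1.png

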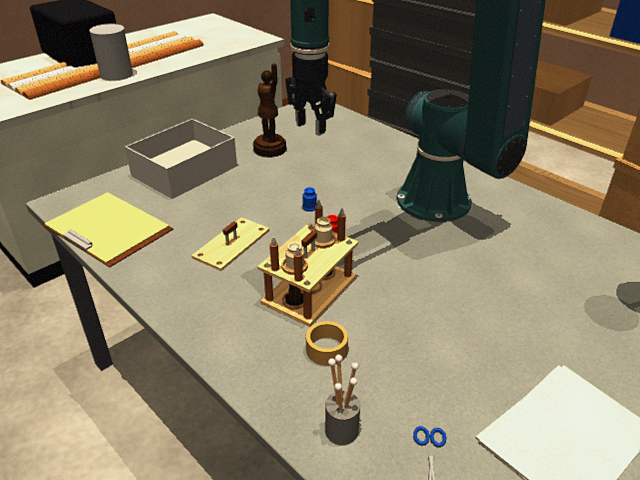

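Run:
```python
from cell import *; from h import *
np.set_printoptions(precision=4,suppress=True)
TR=np.array([.5780,.0451]);TT=.2285
movep([.58,-.25,.32],q(np.pi/2)); wait(.2); r=look("c0");P=cloud(r,r["T"])
c,th,wh=board(P,(.603,-.254),.15,.010);print(c,th,wh)
c=np.array([.6033,-.2541]) if np.hypot(*(c-[.603,-.2537]))<.002 else c+[.0004,-.0004]
pick(c,.036,.249+np.pi/2,eff=80,op=.6,up=.34)
move_straight([*TR,.34],.2,q(TT+np.pi/2));wait(.4)
s=state();print(s["ee_pos"],s["opening"],s["time_s"])
r=look("c1");P=cloud(r,r["T"])
m=(abs(P[...,2]-.314)<.004)&(np.hypot(P[...,0]-TR[0],P[...,1]-TR[1])<.14)
k=max(comps(m,100),key=lambda k:k[1][4])[0];p=P[k];A=np.c_[p[:,:2]-TR,np.ones(len(p))];print("plane",np.linalg.lstsq(A,p[:,2],rcond=None)[0])
d=(p[:,:2]-TR-[-.0004,.0004]);e=np.c_[d@[np.cos(TT),np.sin(TT)],d@[-np.sin(TT),np.cos(TT)]]
yb=[(round(x,3),e[(abs(e[:,0]-x)<.004)][:,1].min(),e[(abs(e[:,0]-x)<.004)][:,1].max()) for x in(-.07,-.055,-.04,-.025)];print("y edges",yb)
print("xmin",[(y,e[abs(e[:,1]-y)<.004][:,0].min()) for y in(-.02,-.01,0,.01,.02)])
```

```text
[ 0.6029 -0.2538] 0.24901989305802474 (0.22046034038066864, 0.10429204255342484)
gripped 0.15100285534679933
lift 0.1465788366920668 [-0.05  0.55 -3.34]
[0.578  0.0449 0.34  ] 0.15036652101443063 93.825
plane [-0.0013  0.0004  0.313 ]
y edges [(-0.07, np.float64(-0.05170586665559), np.float64(0.052935464676306235)), (-0.055, np.float64(-0.05150856490237038), np.float64(0.05285132704519582)), (-0.04, np.float64(-0.05177139039470908), np.float64(0.05277773071243353)), (-0.025, np.float64(-0.05158318959286232), np.float64(0.05268602627602139))]
xmin [(-0.02, np.float64(-0.11033894496943873)), (-0.01, np.float64(-0.1102799122388841)), (0, np.float64(-0.11035659634858282)), (0.01, np.float64(-0.11029107367822401)), (0.02, np.float64(-0.11033636227110223))]
```

View pics/c1.png

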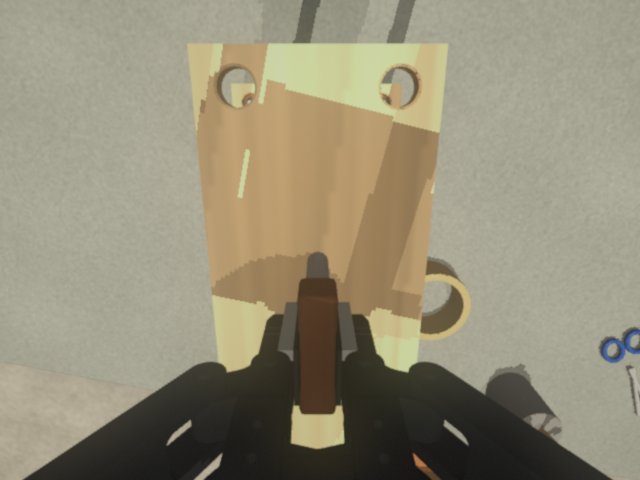

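```bash
python3 - <<'E'
from cell import *; from h import *
np.set_printoptions(precision=4,suppress=True)
TR=np.array([.5780,.0451]);p=cpt(.0003,-.0005,TR,.2285)
move_straight([*p,.268],.1)
ok=lower(p,.256,.2322);print(ok)
if ok:
    command_gripper(.5);wait(.2);move_straight([*p,.29],.08);move_straight([*p,.42],.25)
    movep([.50,.0,.50],q(np.pi/2));wait(.2);r=look("e0");P=cloud(r,r["T"])
    b=board(P,TR,.16,.206);print(b)
    m=(abs(P[...,2]-.206)<.008)&(np.hypot(P[...,0]-TR[0],P[...,1]-TR[1])<.09)
    A=np.c_[P[m][:,:2]-TR,np.ones(m.sum())];print(np.linalg.lstsq(A,P[m][:,2],rcond=None)[0])
    for n in("side","scene"):
        r=read_camera(n);i=r["color"][...,::-1];i=i[150:310,230:470] if n=="side" else i[150:390,220:420]
        cv2.imwrite(f"pics/{n}2.png",cv2.resize(i,None,fx=2.4,fy=2.4))
print(state()["time_s"])
E
python3 - <<'E'
import cv2,numpy as np
a=cv2.imread("pics/side2.png");b=cv2.imread("pics/scene2.png")
a=cv2.resize(a,(400,267));b=cv2.resize(b,(400,480));e=cv2.resize(cv2.imread("pics/e0.png"),(400,300))
cv2.imwrite("pics/fin.png",np.hstack([np.vstack([a,e]),np.vstack([b,np.zeros((87,400,3),np.uint8)])]))
E
```

```text
z 0.2322 [0.5787 0.0447 0.2326] [-0.98 -0.14  3.99] [ 0.06  0.06 -0.05]
True
(array([0.5775, 0.0462]), np.float64(0.22916164956044227), (0.22045226395130157, 0.10421566665172577))
[-0.0008  0.0002  0.2056]
101.6333
```

View pics/fin.png

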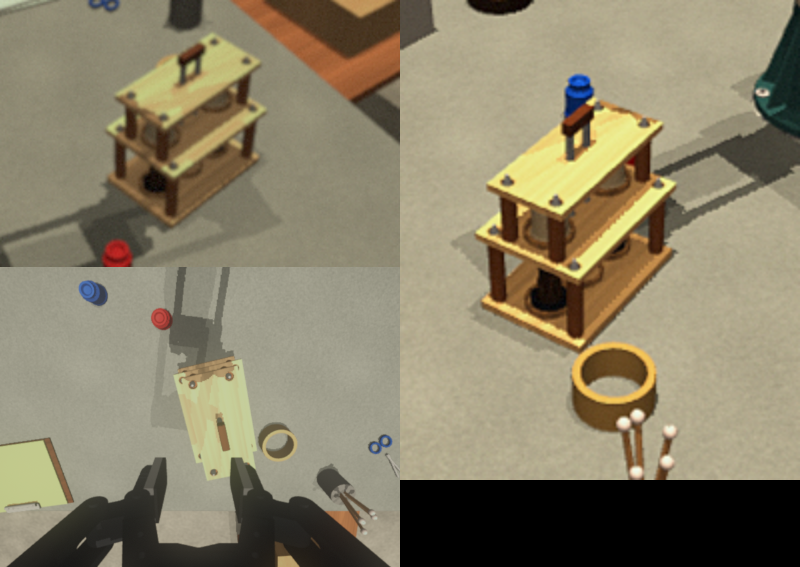

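The carrier is closed: the top board lies level at z 0.2056, where 0.206 is expected. Pins show through its holes, and the tape roll hasn't moved.

```bash
python3 -c "
from cell import *
wait(.5);finish_job();print(state()['time_s'])"
```

```text
the job is handed in; nothing more can be done
the job is handed in; nothing more can be done
```

The carrier is packed and handed in. The job took about 102 s of the 210 s allowed; `finish_job` reports no verdict.

- **Bronzes:** Two were present, and they stand in the two end rings of the base. They measured about 0.5 mm off ring centre right after placing.
- **Tray:** It is home on the base's four posts. It measured level to about 1 mrad, with its top face at 0.1217 m (0.122 expected). The centre is within about 1 mm and all pins show through the holes.
- **Jars:** Both pale jars stand in the tray's rings, about 1.5 mm off centre. One had been knocked about 28 mm aside, so I measured it again before picking it up.
- **Top board:** It is home on the tray's posts and level to about 1 mrad, with its top face at 0.2056 m (0.206 expected). It is about 1 mm off the tray centre and aligned to about 1 mrad.
- **Tape roll and look-alikes:** I never went near the tape roll, and it looks unmoved in the pictures. The blue and red jars and the large statue were left alone.

**Disagreements:**
- The fixed cameras and the wrist camera differed by 1–2 mm. I used the wrist camera, averaged over two opposite views.
- The post fit just before I gripped the tray had a 3 mm outlier. I corrected it by measuring the tray again in the hand before lowering it.

**Not re-measured:** After the tray and top board went on, I checked the bronzes and jars only by eye in the final pictures. I did not measure them again.

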